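# Hang the full parts cassette on the picking board

### The arm

A 6-joint arm with a two-finger parallel gripper is mounted at the origin on the work surface. World frame = base frame: x ahead of the robot, y to its left, z up, the work surface at z = 0. Lengths are in m, angles in rad, forces in N, time in s.
With the tool pointing down it reaches from about 0.325 to 0.9 m from the base axis. Payload 6.1 kg.
Tool frame: the origin (TCP) lies midway between the tips of the shut fingers; the grasp point (between the pads) lies 19 mm behind it; z points along the fingers, y is the line along which they close (so a half turn about z gives the same grasp; the last joint's range is limited). The gripper opens to 85 mm and grips with 20 to 120 N. Pads are 22 mm wide; open, the fingers measure 114 mm over their backs; the gripper's body (76 mm by 85 mm) begins 54 mm behind the grasp point. The pads swing forward as they close: fully open they stand 13 mm farther back than shut.
Start: joints at [-1.462, 0.22, 1.526, -0, 1.395, -0.126], TCP at [0.145, -0.608, 0.231] pointing down, gripper open.
Joint ranges: [-2.98, 2.98], [-0.91, 2.08], [0.09, 2.57], [-1.24, 4.39], [0.2, 2.65], [-2.68, 2.68]. Speed limits (rad/s): [2.57, 2.57, 3.01, 3.14, 3.14, 3.14].

### API

Orientations are given as [roll, pitch, yaw] about the fixed x, y, z axes, in that order (R = Rz(yaw) Ry(pitch) Rx(roll)).
In Python, from plant import movep, move_l, set_joints, gripper_to, hold, inverse_kinematics, observe, get_image, get_calibration, Unreachable, job_done gives the robot as it stands. Calls block until the motion is done:
- movep(position, orientation): joint-space move of the TCP to a pose.
- move_l(position, feed=0.15, rotation=None, max_force=None): straight line of the TCP; rotation=None keeps the orientation; feed is the mean speed in m/s. With max_force (N) it stops when the force on the tool has changed by that much, and returns True; else False.
- set_joints(angles): joint-space move.
- gripper_to(opening, f_grip=None): finger opening in m; f_grip is the grip in N (None keeps the last); returns when the fingers have stopped.
- hold(seconds).
- inverse_kinematics(position, orientation): joint angles nearest the present ones, or None.
- observe(): the state.
- get_image(name): name is "side" or "top" or "wrist"; returns (picture, depth): 420x560x3 uint8, red, green, blue; 420x560 float32, m along the optical axis (not along the pixel's ray), 0 where there is no reading.
- get_calibration(name): a dict with "intrinsics" (3x3 intrinsics, pixels), "world_from_camera" (4x4, takes a point from camera to world coordinates). Camera axes: x right, y down, z forward; pixel columns grow to the right and rows downward; lengths in m; the calibration is good to about 2 mm. A picture is of the moment at which its call begins: read the wrist's pose just before it. get_calibration takes no time and is no camera call; for the wrist camera it gives the pose at the moment of the call.
A pose or a line that the arm cannot do raises Unreachable and nothing moves.
- job_done(): hands the job in; it is judged then, once.
The state is a dict: "time_s": time; "q": joint angles; "joint_velocities": joint speeds; "joint_torque": joint torques, N m; "eef_pos": TCP position; "tcp_rot": TCP orientation; "ft_force": force on the tool from outside, world axes, zero at the start; "torque": the same for the moment, N m; "opening": finger opening in m; "grasp_force": force on a finger pad.
Only numpy, scipy, OpenCV 4.12 (cv2) and the standard library are available. Lean on these libraries where they do the work, as an engineer would, in place of code of your own. Each camera call takes 0.05 s, during which the arm holds its last target. There are 200 camera calls.

### The job

One of the two red cassettes is full and the other is empty; they look alike, so tell them apart by lifting. Hang the full one by both holes of its plate on the two pins of the sloping picking board, box side out and hanging down-slope of the pins, with the plate pushed fully home and flush on the board, and let go. The empty one must end standing where it was at the start, and the other things on the bench are to be left alone.

Things in the scene. Friction and masses are not known exactly. Their poses are not given: they have to be found in the camera images.
- cassette_a_mid (a point): centre of a red closed cassette: box 46 (x) x 60 (y) x 46 mm on the middle of a flat grey plate 72 (x) x 124 (y) x 6 mm, 52 mm high in all, lying plate down on the table. The point is 26 mm above the plate's underside, mid plate and box. Own z: out of the plate through the box; x: to the plate's edge with the holes, away from the robot within 0.5 rad at the start; y: along the plate
- cassette_a_hole_left (a point): centre of that cassette's hole on its +y side, at the underside of the plate (12 mm across, 6 mm deep, right through)
- cassette_a_hole_right (a point): centre of that cassette's hole on its -y side, at the underside of the plate (12 mm across, 6 mm deep, right through)
- cassette_b_mid (a point): centre of the other red cassette, same size, look and axes. One cassette is full, about 500 g, the other empty, about 140 g, each give or take 15 percent; which is which cannot be seen and changes from one start to the next. Each plate has two holes beside the box, 22 mm from the middle towards x and 45 mm either side along y
- cassette_b_hole_left (a point): centre of that cassette's hole on its +y side, at the underside of the plate (12 mm across, 6 mm deep, right through)
- cassette_b_hole_right (a point): centre of that cassette's hole on its -y side, at the underside of the plate (12 mm across, 6 mm deep, right through)
- board: fixed grey picking board on a dark stand; face 160 mm (up-slope) x 200 mm, sloping 30 degrees from level, low side towards the robot (own -x), high side own +x, own y level along its width, own z vertical. Origin on the table under the middle of the face, which is 75 mm up there. Two brass pins stand square on the face, 90 mm apart along y, at yellow rings 32 mm up-slope of the middle
- pin_left (a point): foot of the board's pin on the +y side, on its axis at the face; pin 8 mm thick, 22 mm long, the last 5 mm tapering to 4 mm; square to the face, so leaning 30 degrees from vertical towards the board's low side. Axes as the board's (z vertical, not along the pin)
- pin_right (a point): foot of the board's pin on the -y side, on its axis at the face; pin 8 mm thick, 22 mm long, the last 5 mm tapering to 4 mm; square to the face, so leaning 30 degrees from vertical towards the board's low side. Axes as the board's (z vertical, not along the pin)
- tape: bystander: ring of yellow tape, 80 mm across, 22 mm high, origin at its underside
- small_bin: bystander: open blue bin, 150 x 100 x 70 mm, origin at its underside
- carton: bystander: closed white carton, 60 x 90 x 110 mm high, origin at its underside
- driver: bystander: screwdriver lying on the table
- cleaner: bystander: blue bottle, 56 mm across, 150 mm high, origin at its underside
- mug: bystander: white mug, 76 mm across, 90 mm high, origin at its underside
- handset: bystander: black handset (flat slab), 150 x 72 x 9 mm, origin at its underside
There are look-alikes about, which are no part of the job. Leave any orange look-alike of the part that bears cassette_a_mid alone.

How it is judged:
By the outcome, as a careful person would: the job done as asked, in the order asked, and still so for the second after the job is handed in, with the robot touching nothing.
It also fails if it takes over 56 s, if anything falls off the work surface, if the arm or the gripper's body presses on something with over 40 N, if the wrist force passes 120 N, or if a joint passes its speed limit or range.

## Working session

There is one attempt and no reset: what is moved stays moved. The work goes in short steps, each a Python script; the robot and the scene stay as the last script left them, time stands still between calls to the robot, and variables do not carry over. Pictures are saved under pics/ and viewed, at most 10 in all, crops included, and the job is handed in when it is done.

```bash
ls; mkdir -p pics
python3 - <<'E'
from plant import *
import cv2,numpy as np
for n in("top","side"):
    im,d=get_image(n); np.savez(f"{n}0.npz",im=im,d=d,**get_calibration(n))
    cv2.imwrite(f"pics/{n}0.png",im[:,:,::-1]); print(n,get_calibration(n))
print(observe()["time_s"])
E
```

```text
pics
top {'intrinsics': array([[479.07257649,   0.        , 288.75338089],
       [  0.        , 479.07257649, 206.54652237],
       [  0.        ,   0.        ,   1.        ]]), 'world_from_camera': array([[-4.08288259e-03, -9.79875875e-01,  1.99566028e-01,
         1.44407714e-01],
       [-9.99991375e-01,  3.84873365e-03, -1.56121826e-03,
         6.08697854e-03],
       [ 7.61723622e-04, -1.99570681e-01, -9.79883138e-01,
         1.61368656e+00],
       [ 0.00000000e+00,  0.00000000e+00,  0.00000000e+00,
         1.00000000e+00]])}
side {'intrinsics': array([[510.26930635,   0.        , 271.80928519],
       [  0.        , 510.26930635, 207.82912625],
       [  0.        ,   0.        ,   1.        ]]), 'world_from_camera': array([[-8.45366096e-01, -3.89555527e-01,  3.65516970e-01,
        -8.42327977e-04],
       [-5.33880822e-01,  5.92950176e-01, -6.02811212e-01,
         8.04723465e-01],
       [ 1.80950877e-02, -7.04738661e-01, -7.09236200e-01,
         1.03069423e+00],
       [ 0.00000000e+00,  0.00000000e+00,  0.00000000e+00,
         1.00000000e+00]])}
0.1
```

View pics/top0.png

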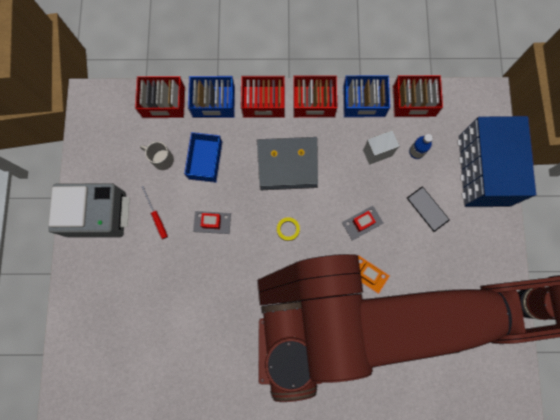

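View pics/side0.png

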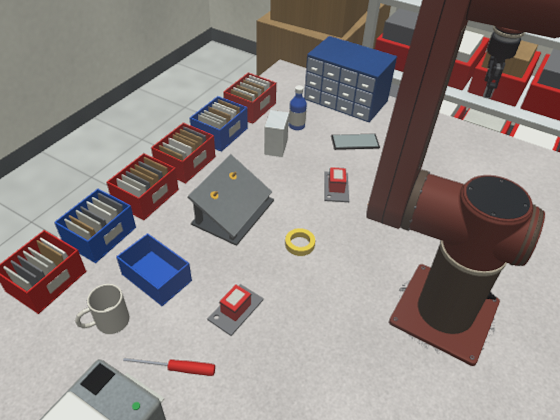

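The two red cassettes are at about (211,221) and (363,221) in the top view. The orange look-alike at (372,273) is to be left alone. The brass pins on the board are at about (274,153) and (301,152). Next I make rough estimates from the top view.

```bash
cat > h.py <<'E'
import numpy as np,cv2
def ray(uv,K,T,z):
    uv=np.atleast_2d(np.asarray(uv,float)); d=np.c_[uv,np.ones(len(uv))]@np.linalg.inv(K).T@T[:3,:3].T
    o=T[:3,3]; return o+d*((z-o[2])/d[:,2])[:,None]
def cloud(d,K,T):
    v,u=np.indices(d.shape); p=np.stack([(u-K[0,2])/K[0,0]*d,(v-K[1,2])/K[1,1]*d,d],-1)
    return p@T[:3,:3].T+T[:3,3]
def red(im):
    h=cv2.cvtColor(im,cv2.COLOR_RGB2HSV); return (((h[...,0]<5)|(h[...,0]>174))&(h[...,1]>150)&(h[...,2]>80)).astype(np.uint8)
E
python3 - <<'E'
from h import *
from plant import *
z=np.load("top0.npz"); im,d,K,T=z["im"],z["d"],z["intrinsics"],z["world_from_camera"]
P=cloud(d,K,T)
for n,(u,v) in dict(L=(211,222),R=(363,221)).items():
    s=np.s_[v-25:v+25,u-28:u+28]; p=P[s].reshape(-1,3); 
    print(n,"zpct",np.percentile(p[:,2],[5,50,90,99]).round(4))
    m=red(im[s]); c=max(cv2.findContours(m,0,2)[0],key=cv2.contourArea)
    g=p[(p[:,2]>.04)]; print(" top",g.mean(0).round(4),len(g))
    g=p[(p[:,2]>.003)]; g=g[:,:2].astype(np.float32); print(" plate",cv2.minAreaRect(g),len(g))
h=cv2.cvtColor(im,cv2.COLOR_RGB2HSV)
m=((abs(h[...,0].astype(int)-22)<9)&(h[...,1]>120)).astype(np.uint8); m[:140]=0;m[165:]=0;m[:,:260]=0;m[:,315:]=0
n,l,st,ce=cv2.connectedComponentsWithStats(m)
for i in range(1,n): print("pin",ce[i],st[i,4],P[l==i].mean(0).round(4))
b=P[160:180,265:312].reshape(-1,3); A=np.c_[b[:,:2],np.ones(len(b))]; c=np.linalg.lstsq(A,b[:,2],rcond=None)[0]
print("board plane",c,np.degrees(np.arctan(np.hypot(*c[:2]))),np.arctan2(c[1],c[0]))
b=P[125:200,245:330].reshape(-1,3); print(cv2.minAreaRect(b[b[:,2]>.02][:,:2].astype(np.float32)))
T=get_calibration("wrist")["world_from_camera"]; o=observe()
from scipy.spatial.transform import Rotation as R
r=o["tcp_rot"]; print(r,get_calibration("wrist")["intrinsics"])
RR=R.from_euler("xyz",r).as_matrix() if np.size(r)==3 else np.array(r); 
print(RR.T@(T[:3,3]-o["eef_pos"]), (RR.T@T[:3,:3]).round(3))
E
```

```text
L zpct [-0.0055  0.0018  0.0361  0.0578]
 top [0.4056 0.2534 0.1256] 276
 plate ((0.310436487197876, 0.21562081575393677), (0.4832592010498047, 0.22878047823905945), 26.274259567260742) 1141
R zpct [-0.0055  0.0011  0.0368  0.0569]
 top [ 0.4047 -0.235   0.1127] 278
 plate ((0.31409555673599243, -0.19674530625343323), (0.23274071514606476, 0.4749435782432556), 66.022216796875) 1018
pin [300.83783784 151.97297297] 37 [ 0.6384 -0.0371  0.0938]
pin [273.71428571 153.02857143] 35 [0.635  0.0527 0.0942]
board plane [-2.19357746  0.01235354  1.35209402] 65.49322435620695 3.1359610254731876
((0.41481420397758484, 0.0014223083853721619), (0.5402043461799622, 0.19993063807487488), 1.9041073322296143)
[-3.13987929e+00 -2.29998401e-04  2.34790426e-01] [[325.38414006   0.         281.4215642 ]
 [  0.         325.38414006 212.30939148]
 [  0.           0.           1.        ]]
[ 7.48385218e-02  4.10231567e-05 -1.42717874e-01] [[-0.001 -0.956 -0.294]
 [ 1.    -0.    -0.002]
 [ 0.002 -0.294  0.956]]
```

Run:
```python
from h import *
from plant import *
movep([0.40,-0.237,0.17],[np.pi,0,0.45])
c=get_calibration("wrist"); im,d=get_image("wrist"); np.savez("wR.npz",im=im,d=d,**c)
cv2.imwrite("pics/wR.png",im[:,:,::-1]); o=observe(); print(o["time_s"],o["eef_pos"],o["tcp_rot"],o["q"],o["ft_force"])
P=cloud(d,c["intrinsics"],c["world_from_camera"]); P[d==0]=np.nan
p=P.reshape(-1,3); print(np.nanpercentile(p[:,2],[5,25,50,75,95]))
```

```text
1.8167 [ 0.39999604 -0.23805738  0.17032718] [ 3.14084221e+00 -7.16747920e-05  4.48674396e-01] [-7.06344573e-01 -1.15867153e-01  1.99415342e+00 -2.49284170e-04
  1.26259094e+00  4.15852920e-01] [-0.32000189 -0.38956428 -0.08275702]
[-8.97967641e-04 -5.59100119e-05  6.74298820e-04  9.54489282e-03
  2.52449577e-01]
```

View pics/wR.png

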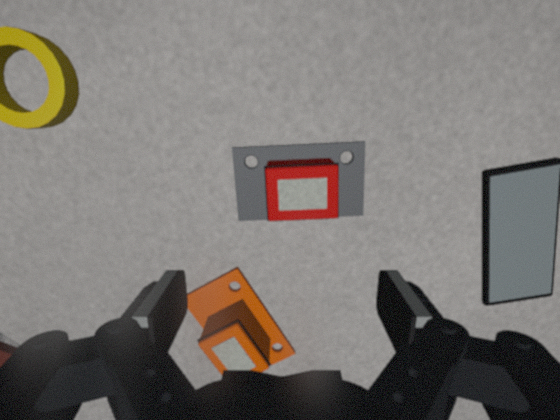

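The red cassette's holes are at about (251,161) and (346,157) and its box is at (302,190). The orange look-alike, at (235,330), sits apart from it. The red box on a grey plate with holes on the far edge fits the description, and this view is close enough to confirm it.

```bash
cat >> h.py <<'E'
def cassette(im,K,T,u,v,pz=0.006,w=95):
    """plate pose (centre xy at z=pz, yaw) and hole xy from a view; u,v rough pixel of box"""
    u0,v0=max(u-w,0),max(v-w,0)
    s=im[v0:v+w,u0:u+w]; h=cv2.cvtColor(s,cv2.COLOR_RGB2HSV)
    g=cv2.GaussianBlur(s.max(2),(3,3),0)
    t,_=cv2.threshold(g[red(s)==0],0,255,cv2.THRESH_BINARY+cv2.THRESH_OTSU)
    m=((g<t)|(h[...,1]>120)).astype(np.uint8)
    n,l=cv2.connectedComponents(m); i=l[red(s)>0]; i=np.bincount(i[i>0]).argmax()
    m=(l==i).astype(np.uint8)
    cs,hi=cv2.findContours(m,cv2.RETR_CCOMP,cv2.CHAIN_APPROX_NONE)
    big=max(range(len(cs)),key=lambda k:cv2.contourArea(cs[k]))
    q=cv2.convexHull(cs[big])[:,0]+[u0,v0]
    r=cv2.minAreaRect((ray(q,K,T,pz)[:,:2]*1000).astype(np.float32))
    holes=[]
    for k in range(len(cs)):
        if hi[0,k,3]==big and 20<cv2.contourArea(cs[k])<1200:
            holes.append(ray(cv2.moments(cs[k])and np.mean(cs[k][:,0],0)+[u0,v0],K,T,pz-.003)[0,:2])
    return r,np.array(holes),t
E
python3 - <<'E'
from h import *
z=np.load("wR.npz"); np.set_printoptions(precision=4,suppress=True)
K,T=z["intrinsics"],z["world_from_camera"]
r,ho,t=cassette(z["im"],K,T,302,185); print(r,ho,t)
print(ray([[251,161],[346,157]],K,T,.003))
E
```

```text
((416.5241394042969, -248.47508239746094), (73.7840347290039, 123.91570281982422), 28.31349754333496) [[ 0.4149 -0.1983]
 [ 0.4575 -0.2774]] 125.0
[[ 0.4148 -0.1983  0.003 ]
 [ 0.4573 -0.2779  0.003 ]]
```

Run:
```python
from plant import *
import numpy as np
rot=[np.pi,0,0.494]; p=np.array([.4167,-.2484,.07])
movep(p,rot); move_l([p[0],p[1],.012],feed=.12,max_force=15)
print(observe()["eef_pos"]); f0=observe()["ft_force"]
gripper_to(0.05,40); o=observe(); print(o["opening"],o["grasp_force"],o["ft_force"])
move_l([p[0],p[1],.05],feed=.1); hold(.3)
F=[]
for _ in range(5): F.append(observe()["ft_force"]); hold(.03)
print(f0,np.mean(F,0),observe()["time_s"],observe()["torque"])
```

```text
[ 0.41751939 -0.24908788  0.01322808]
0.05944571020163915 44.43379729986191 [-0.82322161  1.16427303  6.02537992]
[ 0.37472602  0.06080691 -0.0757789 ] [ 0.25010089 -0.07678759 -4.34684236] 4.3 [-0.00735638 -0.02666355 -0.02619325]
```

It weighs about 435 g, so this one is the full cassette and the left one can stay untouched. I keep hold of it and go to a stand-off above the board to look at the pins and held holes together.

Run:
```python
from h import *
from plant import *
move_l([.4167,-.2484,.2],feed=.25)
n=np.array([-.5,0,.866]); p=np.array([.618,.008,.080])+n*.125
print(p,inverse_kinematics(list(p),[np.pi,-np.pi/6,.037]))
movep([.50,-.1,.26],[np.pi,-np.pi/12,.25]); movep(list(p),[np.pi,-np.pi/6,.037]); hold(.2)
c=get_calibration("wrist"); im,d=get_image("wrist"); o=observe(); np.savez("wB.npz",im=im,d=d,pos=o["eef_pos"],rot=o["tcp_rot"],**c)
cv2.imwrite("pics/wB.png",im[:,:,::-1]); print(o["time_s"],o["eef_pos"],o["tcp_rot"],o["opening"])
```

```text
[0.5555  0.008   0.18825] [-0.19893965 -0.29693267  2.19816977  0.17489811  0.73648028  1.23535305]
6.6583 [0.55631623 0.00659944 0.18934853] [ 3.1407969  -0.52480952  0.03574977] 0.05980124000341193
```

View pics/wB.png

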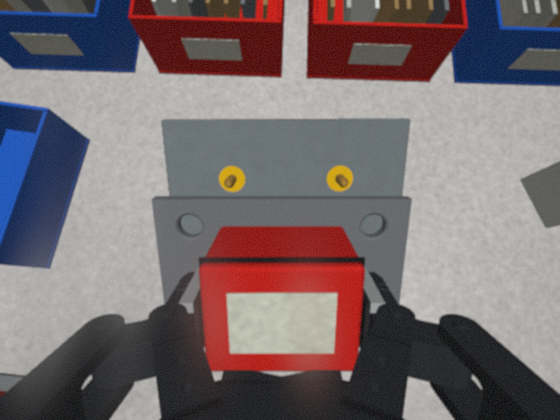

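The picture shows the pin rings at (231,179) and (340,179) and the held plate's holes at (191,224) and (373,224). I refine these with masks and cast the rays.

```bash
cat > meas.py <<'E'
from h import *
from scipy.spatial.transform import Rotation as Ro
def rings(im,K,T,z=.091):
    h=cv2.cvtColor(im,cv2.COLOR_RGB2HSV); m=((abs(h[...,0].astype(int)-22)<10)&(h[...,1]>130)&(h[...,2]>60)).astype(np.uint8)
    cs=sorted([c for c in cv2.findContours(m,0,1)[0] if cv2.contourArea(c)>150],key=lambda c:c[:,0,0].mean())
    e=[cv2.fitEllipse(cv2.convexHull(c))[0] for c in cs]; return np.array(e),ray(e,K,T,z)
def holes(im,K,T,pos,rot,guess,depth=.0102):
    g=im.astype(np.float32).mean(2); R=Ro.from_euler("xyz",rot).as_matrix(); out=[];px=[]
    for u,v in guess:
        s=g[v-18:v+18,u-22:u+22]; hi=s.astype(np.uint8)
        t=np.array(0.); out_c=None
        t,_=cv2.threshold(hi[4:-4,4:-4],0,255,cv2.THRESH_BINARY+cv2.THRESH_OTSU)
        for inv in (0,1):
            m=((hi>t)^bool(inv)).astype(np.uint8); n,l,st,ce=cv2.connectedComponentsWithStats(m)
            for i in range(1,n):
                x,y,w,hh,a=st[i]
                if x>0 and y>0 and x+w<44 and y+hh<36 and a>120: px.append(ce[i]+[u-22,v-18]); print("hole",px[-1],st[i],inv)
    for p in px:
        d=T[:3,:3]@np.linalg.inv(K)@[p[0],p[1],1]; o=R.T@(T[:3,3]-pos); d=R.T@d
        out.append(o+d*(depth-o[2])/d[2])
    return np.array(px),np.array(out)
E
python3 - <<'E'
from meas import *
np.set_printoptions(precision=4,suppress=True)
z=np.load("wB.npz"); K,T=z["intrinsics"],z["world_from_camera"]
e,r=rings(z["im"],K,T); print(e,r,np.linalg.norm(r[0]-r[1]))
p,h=holes(z["im"],K,T,z["pos"],z["rot"],[(191,224),(373,224)]); print(p,h)
P=cloud(z["d"],K,T); s=P[130:160,180:400].reshape(-1,3); s=s[np.isfinite(s).all(1)&(s[:,2]>.05)&(s[:,2]<.2)]
A=np.c_[s[:,:2],np.ones(len(s))]; c=np.linalg.lstsq(A,s[:,2],rcond=None)[0]; print("plane",c,np.degrees(np.arctan(c[0])),[c@[*q[:2],1] for q in r])
R=Ro.from_euler("xyz",z["rot"]).as_matrix(); print("rings in tool",(r-z["pos"])@R)
E
```

```text
[[231.6186 178.4347]
 [339.3703 177.9914]] [[ 0.637   0.0513  0.091 ]
 [ 0.6405 -0.039   0.091 ]] 0.09038263850257966
hole [184.0747 225.7874] [  6   7  26  24 174] 1
hole [378.0165 225.5769] [ 10   7  27  24 182] 1
[[184.0747 225.7874]
 [378.0165 225.5769]] [[ 0.0209 -0.0485  0.0102]
 [ 0.0209  0.0482  0.0102]]
plane [ 0.571   0.0242 -0.2736] 29.727138789809565 [np.float64(0.09136243973705005), np.float64(0.09117386107648445)]
rings in tool [[ 0.0219 -0.0419  0.1263]
 [ 0.0221  0.0485  0.1265]]
```

Run:
```python
from meas import *
im=np.load("wB.npz")["im"]
a=np.hstack([im[205:245,166:216],im[205:245,348:398]]); cv2.imwrite("pics/hz.png",cv2.resize(a[:,:,::-1],None,fx=8,fy=8,interpolation=cv2.INTER_CUBIC))
```

```text
(no output)
```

View pics/hz.png

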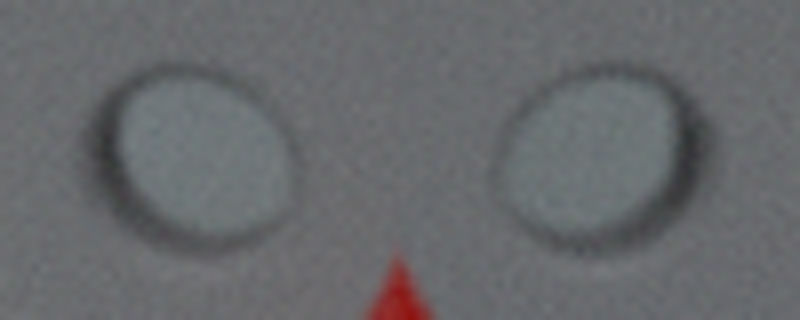

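```bash
cat > go.py <<'E'
from meas import *
from plant import *
np.set_printoptions(precision=4,suppress=True)
ROT=[np.pi,-np.pi/6,.0388]; R=Ro.from_euler("xyz",ROT).as_matrix()
def goto(p,tol=.0004,feed=.1,n=3):
    """line to p, with the standing error taken out"""
    cmd=np.array(p,float)
    for i in range(n):
        move_l(list(cmd),feed=feed,rotation=ROT); hold(.15); e=np.array(p)-observe()["eef_pos"]
        print("err mm",e*1e3,"rot",observe()["tcp_rot"])
        if np.abs(e).max()<tol: break
        cmd+=e
    return cmd
E
python3 - <<'E'
from go import *
z=np.load("wB.npz"); K,T=z["intrinsics"],z["world_from_camera"]
Rm=Ro.from_euler("xyz",z["rot"]).as_matrix()
o=Rm.T@(T[:3,3]-z["pos"]); h=[]
for p in [(190.2,224.8),(373.2,224.7)]:
    d=Rm.T@T[:3,:3]@np.linalg.inv(K)@[*p,1]; h.append(o+d*(.0072-o[2])/d[2])
h=np.array(h); print("holes in tool",h)
_,r=rings(z["im"],K,T); hm=h.mean(0); hm[2]=.0132
tcp=r.mean(0)-R@hm; print("seated tcp",tcp)   # plate underside on face
np.savez("seat.npz",tcp=tcp)
cmd=goto(tcp-R[:,2]*.045)
np.save("cmd.npy",cmd-(tcp-R[:,2]*.045))
c=get_calibration("wrist"); im,d=get_image("wrist"); ob=observe(); np.savez("wC.npz",im=im,d=d,pos=ob["eef_pos"],rot=ob["tcp_rot"],**c)
cv2.imwrite("pics/wC.png",im[:,:,::-1]); print(ob["time_s"],ob["ft_force"])
E
```

```text
holes in tool [[ 0.0225 -0.0445  0.0072]
 [ 0.0224  0.0448  0.0072]]
seated tcp [0.6127 0.0052 0.0912]
err mm [-0.4021  0.071  -1.0082] rot [ 3.1412 -0.5251  0.039 ]
err mm [ 0.3823 -0.0713  0.8693] rot [ 3.1416 -0.5238  0.0388]
err mm [0.0337 0.0029 0.1798] rot [ 3.1416 -0.5235  0.0388]
8.4833 [-0.6392 -0.7817 -3.8468]
```

View pics/wC.png

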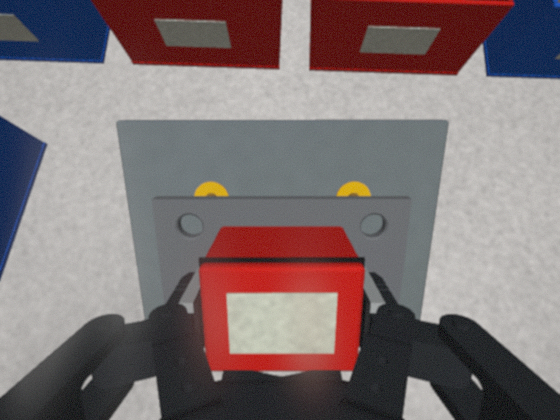

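The image shows the rings at about (211,188) and (354,188), placed symmetrically about the holes, so it is aligned. Next I descend with a force guard.

Run:
```python
from go import *
tcp=np.load("seat.npz")["tcp"]
goto(tcp-R[:,2]*.026,feed=.05,n=1); hold(.2)
f0=np.array(observe()["ft_force"])
hit=move_l(list(tcp+R[:,2]*.002),feed=.03,rotation=ROT,max_force=12); hold(.1); o=observe()
e=(np.array(o["eef_pos"])-tcp)@R
print(hit,"tool-frame offset mm",e*1e3,"dF tool",(np.array(o["ft_force"])-f0)@R,o["torque"],o["opening"],o["time_s"])
c=get_calibration("wrist"); im,d=get_image("wrist"); np.savez("wD.npz",im=im,d=d,pos=o["eef_pos"],rot=o["tcp_rot"],**c)
cv2.imwrite("pics/wD.png",im[:,:,::-1])
```

```text
err mm [-0.1148  0.0119 -0.1743] rot [ 3.1415 -0.5239  0.0389]
True tool-frame offset mm [-0.526  -0.1033  0.1488] dF tool [ 2.2661 -0.8199 -9.66  ] [0.1562 0.1448 0.141 ] 0.059760048974337183 10.275
```

View pics/wD.png

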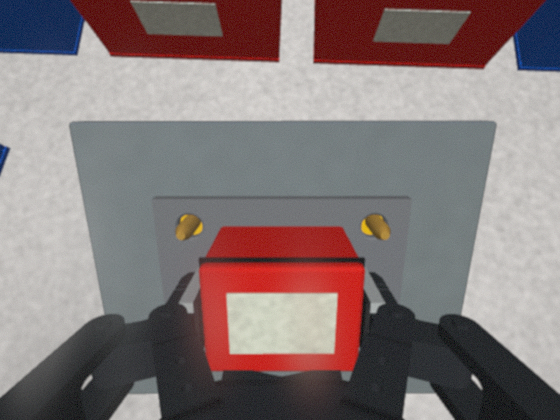

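Both pins now come through the holes at (188,226) and (376,226), and the plate has reached the face. I press a little more, let go, back out along the normal and check.

Run:
```python
from go import *
tcp=np.load("seat.npz")["tcp"]
print(move_l(list(tcp+R[:,2]*.004),feed=.02,rotation=ROT,max_force=12)); hold(.3); print(observe()["ft_force"],(observe()["eef_pos"]-tcp)@R)
q=np.array(observe()["eef_pos"]); move_l(list(tcp),feed=.03,rotation=ROT)
gripper_to(.076); hold(.4); print(observe()["opening"],observe()["ft_force"])
move_l(list(tcp-R[:,2]*.13),feed=.12,rotation=ROT); hold(.4)
c=get_calibration("wrist"); im,d=get_image("wrist"); o=observe(); np.savez("wE.npz",im=im,d=d,**c)
s,_=get_image("side")
cv2.imwrite("pics/wE.png",np.hstack([im[60:400,100:500],cv2.resize(s[140:260,175:316],(400,340))])[:,:,::-1]); print(o["time_s"],o["ft_force"])
P=cloud(d,c["intrinsics"],c["world_from_camera"]); _,r=rings(im,c["intrinsics"],c["world_from_camera"]); print(r)
```

```text
True
[-1.1131 -1.5272  5.5274] [-0.0006 -0.0002  0.0005]
0.07571027183555207 [-0.1283  0.0523  0.053 ]
13.5167 [-0.2686 -0.3703 -0.1799]Traceback (most recent call last):
  File "<stdin>", line 10, in <module>
  File "meas.py", line 6, in rings
    e=[cv2.fitEllipse(cv2.convexHull(c))[0] for c in cs]; return np.array(e),ray(e,K,T,z)
                                                                             ~~~^^^^^^^^^
  File "h.py", line 3, in ray
    uv=np.atleast_2d(np.asarray(uv,float)); d=np.c_[uv,np.ones(len(uv))]@np.linalg.inv(K).T@T[:3,:3].T
                                              ~~~~~~~~~~~~~~~~~~~~~~~~~~^~~~~~~~~~~~~~~~~~~
ValueError: matmul: Input operand 1 has a mismatch in its core dimension 0, with gufunc signature (n?,k),(k,m?)->(n?,m?) (size 3 is different from 1)
```

View pics/wE.png

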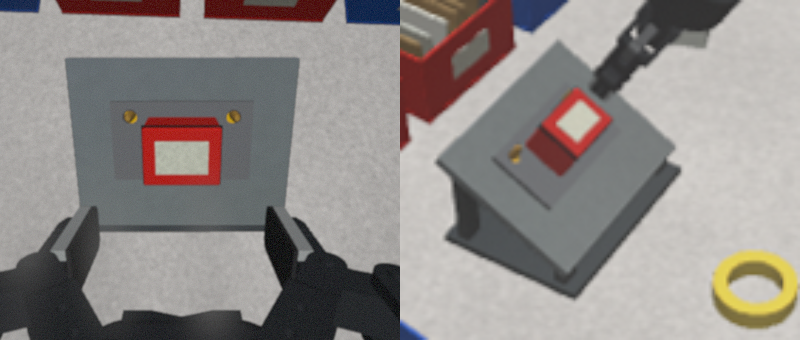

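The cassette hangs with both pins through its plate at crop pixels (130,117) and (233,117), and the gripper is clear. A quick check with depth will show whether it is flush before I hand in.

Run:
```python
from go import *
z=np.load("wE.npz"); P=cloud(z["d"],z["intrinsics"],z["world_from_camera"]); n=-R[:,2]; f=lambda r0,r1,c0,c1: np.median((P[r0:r1,c0:c1].reshape(-1,3)@n))*1e3
face=f(128,148,180,390)
print("above face mm: upper edge",f(163,168,250,310)-face,"left",f(185,235,214,238)-face,"right",f(185,235,328,350)-face,"face low",f(250,275,200,370)-face)
job_done()
```

```text
above face mm: upper edge 6.104330836971428 left 6.138883601449521 right 5.9490575573171895 face low 0.041324602383213005
the job is handed in; nothing more can be done
```

I handed the job in at about 13.5 s: the full cassette (about 435 g by lifting) hangs on both pins, flush by depth check and released, and neither the empty one nor anything else on the bench was touched.

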